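# Nest the small bowl in the food processor and hold the pulse dial

### The arm

A 6-joint arm with a two-finger parallel gripper is mounted at the origin on the work surface; the furniture and walls round the work are solid. World frame = base frame: x ahead of the robot, y to its left, z up, the work surface at z = 0. Lengths are in m, angles in rad, forces in N, time in s.
With the tool pointing down it reaches from about 0.3 to 0.875 m from the base axis. Payload 6.4 kg.
Tool frame: the origin (TCP) lies midway between the tips of the shut fingers; the grasp point (between the pads) lies 19 mm behind it; z points along the fingers, y is the direction in which the jaws open and shut (so a half turn about z gives the same grasp; the last joint's range is limited). The gripper opens to 88 mm and grips with 3 to 60 N. Pads are 18 mm wide; open, the fingers measure 123 mm over their backs; the gripper's body (75 mm by 187 mm) begins 45 mm behind the grasp point.
Start: joints at [1.01, 0.181, 1.607, -0, 1.354, -0.206], TCP at [0.2, 0.539, 0.239] pointing down, gripper open.
Joint ranges: [-2.99, 2.99], [-0.89, 2.07], [0.3, 2.58], [-1.14, 4.28], [0, 2.63], [-3.12, 3.12]. Speed limits (rad/s): [2.57, 2.57, 3.01, 3.14, 3.14, 3.14].

### API

Orientations are given as a 3x3 rotation matrix whose columns are the frame's x, y, z axes.
In Python, from bench import bot gives the robot as it stands. Calls block until the motion is done:
- bot.movep(position, orientation): joint-space move of the TCP to a pose.
- bot.movel(position, rot=None, vel=0.15, threshold=None): straight line of the TCP; rot=None keeps the orientation; vel is the mean speed in m/s. With threshold (N) it stops when the force on the tool has changed by that much, and returns True; else False.
- bot.goto_joints(angles): joint-space move.
- bot.command_gripper(opening, strength=None): finger opening in m; strength is the grip in N (None keeps the last); returns when the fingers have stopped.
- bot.sleep(seconds).
- bot.ik(position, orientation): joint angles nearest the present ones, or None.
- bot.get_state(): the state.
- bot.read_camera(name): name is "scene" or "side" or "wrist"; returns a dict with "image" (480x640x3 uint8, red, green, blue), "intrinsics" (3x3 intrinsics, pixels), "origin" and "attitude" of the camera in the world. Camera axes: x right, y down, z forward; pixel columns grow to the right and rows downward; lengths in m; the calibration is good to about 2 mm. A picture is of the moment at which its call begins. There is no depth.
A pose or a line that the arm cannot do raises bot.Unreachable and nothing moves.
- bot.job_done(): hands the job in, once; it reports no verdict.
The state is a dict: "t": time; "joints": joint angles; "dq": joint speeds; "joint_efforts": joint torques, N m; "position": TCP position; "tcp_rot": TCP orientation; "force": force on the tool from outside, world axes, zero at the start; "moment": the same for the moment, N m; "gripper_width": finger opening in m.
Only numpy, scipy, OpenCV 4.12 (cv2) and the standard library are available. Lean on these libraries where they do the work, as an engineer would, in place of code of your own. Each camera call takes 0.05 s, during which the arm holds its last target. There are 200 camera calls.

### The job

Lower the small loose bowl into the food processor's main bowl, over the drive column, so that it nests centred and sits fully down, and let go of it. Then turn the spring-return pulse dial clockwise (seen from above) past its first two clicks to the third (three-dot) mark, and keep holding it there: the program finishes while the gripper still holds the dial against its spring. Set the bowl down gently, leave the dial alone until the bowl is in, and leave the spice jar and onion where they are.

Things in the scene. Friction and masses are not known exactly. Their poses are not given: they have to be found in the camera images.
- processor: Low white food-processor housing fixed to the worktop, 190 (x) x 330 (y) mm, flat deck 60 mm high. Origin: centre of its underside; its -x side faces the robot at yaw 0. On the deck stand the fixed steel main bowl, centred at (0, +75) mm, with a small handle towards +x, and the black pulse dial at (-30, -100) mm.
- bowl_seat (a point): Centre of the main bowl's inner floor, 65 mm above the worktop: the small bowl's origin comes to rest here. Main bowl: 142 mm across the rim, rim 135 mm above the worktop, 3 mm wall. Its fixed upright drive column stands on this point, 18 mm across, tapered top 111 mm above the worktop.
- mini_bowl: Loose white small bowl, about 0.18 kg, upright: foot 100 mm, rim 116 mm across, 60 mm high, on four 2 mm feet. A round hub in its middle, 34 mm in diameter, top 95 mm above the underside: grip it there. The hub is hollow from below (bore 24 mm wide, 85 mm deep) and slips over the column, any yaw. Origin: underside centre, z up. Seated, its rim is 10 mm below the main bowl's.
- pulse_dial (a joint): Dial angle (rad): 0 at rest on its stop, growing clockwise seen from above. Light clicks at 0.4 (one dot), 0.8 (two dots), 1.2 (three dots); end stop 1.6. Its spring returns it to 0 from everywhere when let go (0.05 Nm at rest, 0.17 Nm at the third click, plus up to 0.04 Nm of click); the clicks do not hold it.
- dial_grip (a point): Top centre of the dial's grip bar, on the vertical turning axis, 96 mm above the worktop. Bar 48 mm long, 14 mm thick, standing 28 mm above a round skirt 64 mm wide. The point turns with the dial: x along the bar, white pointer line on its -x end. At rest x is 0.6 rad counter-clockwise of the housing's x, at the third click 0.6 rad clockwise of it.
- spice_jar: Bystander: spice jar with a round lid, 45 mm wide, 106 mm high, standing; origin at the underside centre.
- onion: Bystander: red onion, about 84 x 81 x 82 mm; origin at its underside.
There are look-alikes about, which are no part of the job. What is shaped like the mini_bowl but blue or green is not meant.

How it is judged:
By the outcome, as a careful person would: the job done as asked, in the order asked, and still so for the second after the job is handed in, while the arm keeps its last pose, push and grip.
It also fails if it takes over 50 s, if anything falls off the work surface, if the arm or the gripper's body presses on something with over 40 N, if the wrist force passes 120 N, or if a joint passes its speed limit or range.

## Working session

There is one attempt and no reset: what is moved stays moved. The work goes in short steps, each a Python script; the robot and the scene stay as the last script left them, time stands still between calls to the robot, and variables do not carry over. Pictures are saved under pics/ and viewed, about 8 in all and at most 12, crops included, and the job is handed in when it is done.

```bash
ls; mkdir -p pics; python3 - <<'E'
from bench import bot
import cv2,pickle
d={}
for n in ("scene","side"):
    c=bot.read_camera(n); d[n]=c
    cv2.imwrite(f"pics/{n}0.png",c["image"][:,:,::-1])
    print(n,c["origin"],c["attitude"],c["intrinsics"])
pickle.dump(d,open("cams0.pkl","wb"))
print(bot.get_state())
E
```

```text
pics
scene [-0.09070926 -1.10906395  0.7071638 ] [[ 0.8331517  -0.27729136  0.47850575]
 [-0.55298838 -0.40536349  0.72793152]
 [-0.00788036 -0.8710855  -0.49106818]] [[552.89730933   0.         321.16432256]
 [  0.         552.89730933 229.86087142]
 [  0.           0.           1.        ]]
side [0.45591234 0.78686357 0.678677  ] [[-0.99866051 -0.01262486  0.05017769]
 [-0.04943031  0.51939202 -0.85310525]
 [-0.01529156 -0.85444282 -0.51932035]] [[503.73546874   0.         322.3110416 ]
 [  0.         503.73546874 249.31863466]
 [  0.           0.           1.        ]]
{'t': 0.1, 'joints': array([ 1.00970459e+00,  1.81432090e-01,  1.60790388e+00,  2.55421348e-06,
        1.35381460e+00, -2.06308349e-01]), 'dq': array([-0.00069525, -0.00222863, -0.00378364, -0.00012421, -0.00020707,
       -0.00139568]), 'joint_efforts': array([ 2.21638502e-04, -4.34826958e+01, -3.42694759e+01,  7.03406241e-02,
        3.41279386e-02, -3.99314263e-05]), 'position': array([0.19947165, 0.53877565, 0.23792173]), 'tcp_rot': array([[-9.37721433e-01,  3.47387137e-01, -8.31095901e-04],
       [ 3.47387982e-01,  9.37720563e-01, -1.31772079e-03],
       [ 3.21576465e-04, -1.52436775e-03, -9.99998786e-01]]), 'force': array([ 0.84980907,  0.17012874, -0.21340244]), 'moment': array([-0.00157837,  0.05262222, -0.01944012]), 'gripper_width': 0.08848339972509055}
```

View pics/scene0.png

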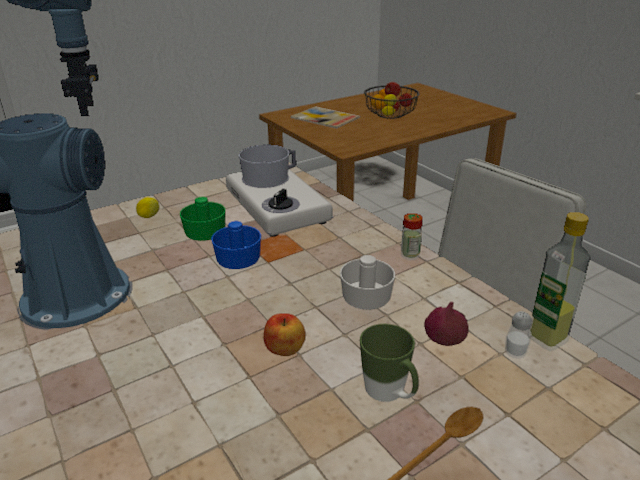

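View pics/side0.png

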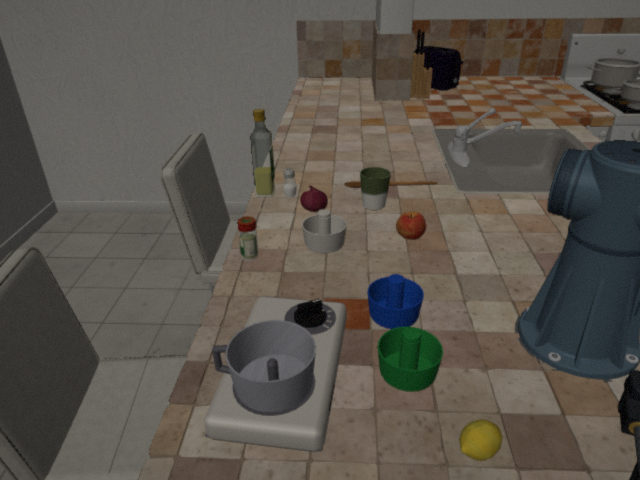

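Scene: the white hub bowl is at about (368,283), with look-alikes in blue (237,245) and green (203,218). Only the white one fits the description. In the side view it is at (325,233), the main bowl at (272,365) and the dial at (312,315). I'll get rough positions from known heights, plus an enlarged crop to confirm.

```bash
cat > h.py <<'E'
import numpy as np,cv2,pickle
from bench import bot
def ray(c,u,v):
    d=np.linalg.solve(c["intrinsics"],[u,v,1.]); return np.asarray(c["attitude"])@d
def atz(c,u,v,z):
    d=ray(c,u,v); o=np.asarray(c["origin"]); return o+d*(z-o[2])/d[2]
def proj(c,P):
    p=(np.atleast_2d(P)-c["origin"])@np.asarray(c["attitude"]); q=p@np.asarray(c["intrinsics"]).T
    return q[:,:2]/q[:,2:]
def R(yaw): # tool down, tool x axis at yaw (world)
    c,s=np.cos(yaw),np.sin(yaw); return np.array([[c,s,0],[s,-c,0],[0,0,-1.]])
E
python3 - <<'E'
from h import *
d=pickle.load(open("cams0.pkl","rb")); s,e=d["scene"],d["side"]
print("hub",atz(s,368,260,.097),atz(e,323,211,.097))
print("column",atz(e,272,362,.111)); print("dial",atz(s,281,196,.096),atz(e,310,307,.096))
print("jar",atz(s,411,253,0),atz(e,249,256,0),"onion",atz(s,446,340,0),atz(e,314,209,0))
for n,P in (("housing corners side",[(222,432),(323,440),(345,318)]),):
    print([atz(e,*p,.03) for p in P])
a=cv2.resize(s["image"][235:315,320:420],None,fx=4,fy=4,interpolation=3)
b=cv2.resize(e["image"][190:260,280:370],(400,311),interpolation=3)
c=cv2.resize(e["image"][285:450,195:360],(480,480),interpolation=3)
m=np.zeros((600,800,3),np.uint8); m[:311,:400]=b; m[:a.shape[0]-20,400:]=a[:300]if 0 else a[:a.shape[0]-20]
m=np.zeros((480,800,3),np.uint8); m[:,320:]=c; m[:240,:320]=cv2.resize(a,(320,240)); m[240:,:320]=cv2.resize(b,(320,240))
cv2.imwrite("pics/crop0.png",m[:,:,::-1])
E
```

```text
hub [ 0.5135098  -0.36337046  0.097     ] [ 0.51963341 -0.35599753  0.097     ]
column [0.5737004  0.20072107 0.111     ]
dial [ 5.17402094e-01 -4.95047495e-04  9.60000000e-02] [0.52500643 0.0382631  0.096     ]
jar [ 0.71470338 -0.27845209  0.        ] [ 0.70680676 -0.29071993  0.        ] onion [ 0.55809856 -0.55476351  0.        ] [ 0.55780881 -0.55920129  0.        ]
[array([0.64786489, 0.27264155, 0.03      ]), array([0.48980398, 0.28151244, 0.03      ]), array([ 0.45945406, -0.01265153,  0.03      ])]
```

View pics/crop0.png

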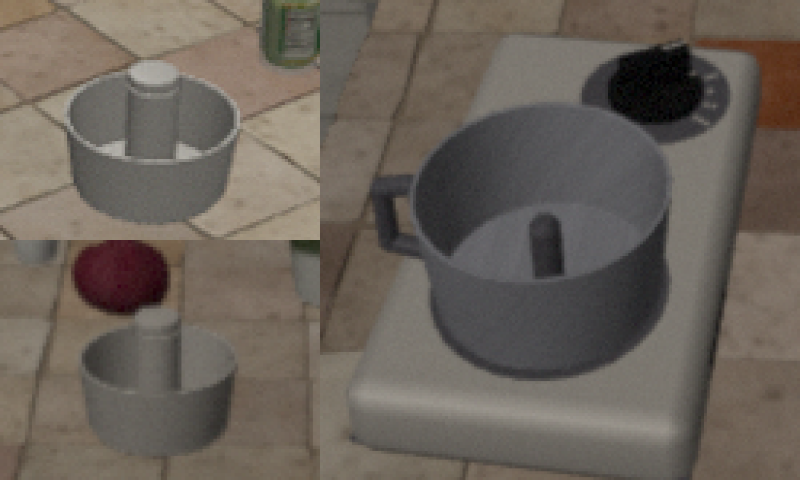

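The crop confirms it: a white bowl with an intact round hub, standing upright. The processor is yawed about -0.1 rad and the dial is at rest. Next, wrist views from above to refine.

```bash
python3 - <<'E'
from h import *
d={}
for n,p in (("proc",(.50,.10,.36)),("bowl",(.47,-.36,.30))):
    try: bot.movep(p,R(np.pi if 0 else 0))
    except bot.Unreachable as x: print(n,x); continue
    bot.sleep(.2); c=bot.read_camera("wrist"); d[n]=c; s=bot.get_state()
    print(n,s["t"],s["position"],s["joints"].round(2),np.round(c["origin"],3),np.round(c["attitude"],2).tolist())
pickle.dump(d,open("cams1.pkl","wb"))
cv2.imwrite("pics/wrist1.png",np.vstack([cv2.resize(d[n]["image"],(400,300)) for n in d])[:,:,::-1])
for n in d: cv2.imwrite(f"pics/w_{n}.png",d[n]["image"][:,:,::-1])
E
```

```text
proc 2.3167 [0.49988619 0.10050604 0.35987924] [-0.03 -0.04  1.6   0.    1.58  1.53] [0.572 0.101 0.506] [[0.0, -0.96, -0.28], [-1.0, -0.0, -0.0], [0.0, 0.28, -0.96]]
bowl 4.2667 [ 0.47050927 -0.35928024  0.30025503] [-0.85  0.17  1.49  0.    1.48  0.72] [ 0.543 -0.358  0.447] [[0.0, -0.96, -0.28], [-1.0, -0.0, -0.0], [0.0, 0.28, -0.96]]
```

View pics/w_proc.png

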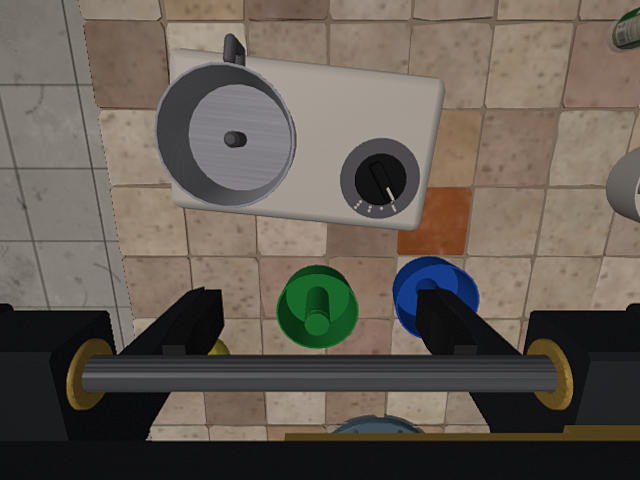

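View pics/w_bowl.png

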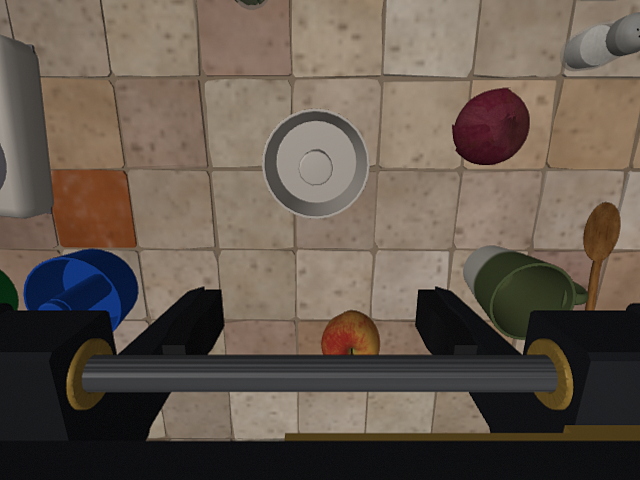

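Wrist views: main bowl rim centred near (226,136), column top near (236,139), dial skirt near (380,178) with its pointer line at about (391,199), and the white bowl rim near (316,163) with its hub at (316,167). I'll refine with circle models matched to edges.

```bash
cat >> h.py <<'E'
from scipy.optimize import minimize
def fitcirc(c,uv,z,r,cap=6):
    g=cv2.cvtColor(c["image"],cv2.COLOR_RGB2GRAY); e=cv2.Canny(cv2.GaussianBlur(g,(3,3),0),25,60)
    dt=np.minimum(cv2.distanceTransform(255-e,cv2.DIST_L2,5),cap)
    t=np.linspace(0,2*np.pi,180)
    def cost(q):
        uv=proj(c,np.c_[q[0]+r*np.cos(t),q[1]+r*np.sin(t),0*t+z]).astype(np.float32)
        return cv2.remap(dt,uv[:,:1],uv[:,1:],cv2.INTER_LINEAR,borderMode=cv2.BORDER_CONSTANT,borderValue=cap).mean()
    p0=atz(c,*uv,z)[:2]; best=None
    for dx in (-.005,0,.005):
        for dy in (-.005,0,.005):
            m=minimize(cost,p0+[dx,dy],method="Nelder-Mead",options=dict(initial_simplex=p0+[dx,dy]+np.array([[0,0],[.003,0],[0,.003]])))
            if best is None or m.fun<best.fun: best=m
    return best.x,best.fun
E
python3 - <<'E'
from h import *
d=pickle.load(open("cams1.pkl","rb")); p,b=d["proc"],d["bowl"]; o=pickle.load(open("cams0.pkl","rb"))
print("rim",fitcirc(b,(316,163),.06,.058),"hub",fitcirc(b,(316,167),.095,.017), atz(b,316,167,.095))
print("main rim",fitcirc(p,(226,136),.135,.071),"floor",fitcirc(p,(240,137),.065,.05))
print("skirt",fitcirc(p,(380,178),.068,.032)); print("column top",atz(p,231,139,.111),atz(p,236,139,.111))
print("pointer",atz(p,386,187,.096),atz(p,396,210,.068),"barfar",atz(p,373,163,.096))
for z in (.06,.03): print([atz(p,*q,z)[:2].round(4) for q in ((443,82),(417,229),(174,205))])
print("side: skirt",fitcirc(o["side"],(313,318),.068,.032),"main rim",fitcirc(o["side"],(272,345),.135,.071),"mini rim",fitcirc(o["side"],(325,226),.06,.058))
print("scene: main",fitcirc(o["scene"],(265,154),.135,.071),"mini rim",fitcirc(o["scene"],(368,274),.06,.058),"skirt",fitcirc(o["scene"],(281,204),.068,.032))
E
```

```text
rim (array([ 0.51803644, -0.35411385]), np.float64(0.6312782764434814)) hub (array([ 0.51725089, -0.3550885 ]), np.float64(0.48002707958221436)) [ 0.51888339 -0.3554619   0.095     ]
main rim (array([0.5719624 , 0.19523758]), np.float64(1.1526991128921509)) floor (array([0.57409439, 0.1778828 ]), np.float64(3.614969253540039))
skirt (array([0.5270815 , 0.02651792]), np.float64(0.3162879943847656))
column top [0.57424344 0.19594175 0.111     ] [0.57425508 0.19057639 0.111     ]
pointer [0.52154622 0.02393942 0.096     ] [0.48935782 0.00448178 0.068     ] barfar [0.54859013 0.04019173 0.096     ]
[array([ 0.6385, -0.0423]), array([ 0.4629, -0.0262]), array([0.4937, 0.2864])]
[array([ 0.643, -0.052]), array([ 0.4555, -0.0348]), array([0.4884, 0.2989])]
side: skirt (array([0.5264792, 0.0306138]), np.float64(1.2033777236938477)) main rim (array([0.57515447, 0.19570656]), np.float64(0.663150429725647)) mini rim (array([ 0.51488338, -0.35865924]), np.float64(0.855832576751709))
scene: main (array([0.57898545, 0.19162949]), np.float64(0.43537437915802)) mini rim (array([ 0.51433385, -0.35318029]), np.float64(0.7199471592903137)) skirt (array([0.52151539, 0.01392501]), np.float64(0.6742391586303711))
```

```bash
python3 - <<'E'
from h import *
x,y=.518,-.3547
bot.command_gripper(.056,20)
bot.movep((x,y,.17),R(0))
hit=bot.movel((x,y,.060),vel=.08,threshold=6); s=bot.get_state(); print("hit",hit,s["t"],s["position"],s["force"])
if hit: raise SystemExit
bot.command_gripper(0.02,20); s=bot.get_state(); print("w",s["gripper_width"],s["force"])
bot.movel((x,y,.10),vel=.08); s=bot.get_state(); print("w",s["gripper_width"],s["force"],s["moment"])
bot.movel((x,y,.25),vel=.2)
bot.movep((.573,.195,.25),R(0)); bot.sleep(.3); s=bot.get_state(); print(s["t"],s["position"],s["gripper_width"],s["force"])
d={n:bot.read_camera(n) for n in ("wrist","side","scene")}
pickle.dump(d,open("cams2.pkl","wb"))
m=np.hstack([cv2.resize(d["wrist"]["image"][0:360],(400,225)),cv2.resize(d["side"]["image"][200:425,120:520],(400,225))])
m=np.vstack([m,cv2.resize(d["scene"]["image"][60:285,100:500],(800,450))[:370]])
cv2.imwrite("pics/hover.png",m[:,:,::-1])
E
```

```text
hit False 7.0333 [ 0.51836618 -0.35504913  0.0606906 ] [0.03146437 0.16086077 0.56328498]
w 0.033816833734955344 [ 0.23230606 -0.61642729  1.17035967]
w 0.033986504011029844 [-0.47251155 -0.40397761 -1.47892502] [ 0.01169841  0.18712577 -0.07852471]
11.3417 [0.57319461 0.19446999 0.24998077] 0.03385864415853 [ 0.1729248   0.45391766 -1.25362176]
```

View pics/hover.png

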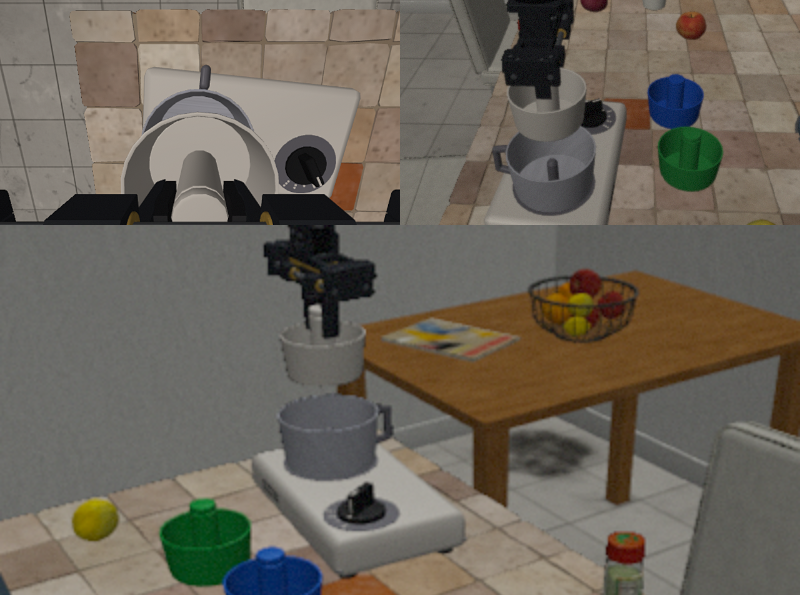

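Six pictures so far. The bowl hangs upright from its hub over the main bowl, and the column is visible in the side view at about (272,362). I'll measure the held rim against the main rim in each camera.

```bash
python3 - <<'E'
from h import *
d=pickle.load(open("cams2.pkl","rb")); o=pickle.load(open("cams0.pkl","rb")); q=pickle.load(open("cams1.pkl","rb"))["proc"]
T=np.array([.5732,.1945])
for n in ("wrist","side","scene"):
    c=d[n]; g=proj(c,[*T,.249])[0]
    a=fitcirc(c,g,.249,.058,4); cm=q if n=="wrist" else o[n]
    for r in (.071,.068):
        gm=proj(cm,[.573,.195,.135])[0]; m=fitcirc(cm,gm,.135,r,4)
        print(n,r,"held",a[0].round(4),round(a[1],2),"main",m[0].round(4),round(m[1],2),"now",fitcirc(c,proj(c,[.573,.195,.135])[0],.135,r,4)[0].round(4),"shift TCP by",(m[0]-a[0]).round(4))
# base circle of main bowl / column top via triangulation
c=o["side"]; g=c["image"][340:385,250:295].astype(int).sum(2)
for r in range(355,381,3): print(r,o["side"]["image"][r,262:284].mean(1).astype(int))
E
```

```text
wrist 0.071 held [0.5723 0.1949] 1.16 main [0.572  0.1953] 1.15 now [0.574 0.197] shift TCP by [-0.0003  0.0004]
wrist 0.068 held [0.5723 0.1949] 1.16 main [0.5745 0.1972] 0.24 now [0.5742 0.1971] shift TCP by [0.0022 0.0023]
side 0.071 held [0.574  0.1931] 1.24 main [0.5752 0.1957] 0.66 now [0.5756 0.1957] shift TCP by [0.0011 0.0026]
side 0.068 held [0.574  0.1931] 1.24 main [0.5744 0.1951] 0.78 now [0.5737 0.1979] shift TCP by [0.0004 0.002 ]
scene 0.071 held [0.5715 0.1874] 0.59 main [0.579  0.1916] 0.44 now [0.5751 0.1912] shift TCP by [0.0075 0.0042]
scene 0.068 held [0.5715 0.1874] 0.59 main [0.5802 0.1987] 0.43 now [0.5799 0.1989] shift TCP by [0.0087 0.0112]
355 [ 76  75  80  85  85  85  93  94  95  94  98 100 100  98 100  97 100  98
  97 102 105 103]
358 [ 98 102 103 100 101 104  99  90  76  78  75  73  84  96 100  98 101 100
 102 101 103 101]
361 [100 101 101 100 100  77  59  61  55  58  58  57  49  42  46  75  97 101
 105 102 102 102]
364 [ 99 100 104 101  92  64  64  65  63  65  57  54  49  42  36  56  97 102
 105 101  98 100]
367 [ 98 101 103  99  93  67  50  47  52  49  45  39  37  36  31  38  75  98
 101  96 101 101]
370 [102 105 100  98  93  71  54  47  47  49  51  43  44  35  34  41  71  99
 100  97 102  99]
373 [103 103  96  96  98  87  54  46  47  48  46  39  37  37  32  34  56  91
 101  98  97  95]
376 [98 96 98 95 97 92 65 53 47 47 49 40 39 38 32 28 54 94 99 98 95 96]
379 [ 96  96 100  96  95  92  73  47  49  50  52  50  52  52  53  56  64  83
  94  95  95  92]
```

```bash
python3 - <<'E'
from h import *
x,y=.5743,.1965
bot.movel((x,y,.20),vel=.12); print(bot.movel((x,y,.178),vel=.06,threshold=5))
h=bot.movel((x,y,.120),vel=.03,threshold=4); s=bot.get_state()
print(h,s["t"],s["position"],s["force"],s["moment"],"bowl z",s["position"][2]-.0607)
E
```

```text
False
True 14.1417 [0.57420511 0.19654168 0.12519845] [-0.30681354 -0.25754076  4.74144771] [-0.13128009  0.32089821 -0.01796514] bowl z 0.06449845387231196
```

Contact came at exactly seat depth (bowl z ≈ 0.0645) with small side forces. Release, retreat and check.

```bash
python3 - <<'E'
from h import *
bot.command_gripper(.056,20); print(bot.get_state()["force"])
bot.movel((.5742,.1965,.25),vel=.15)
bot.movep((.50,.08,.28),R(0)); bot.sleep(.3)
d={n:bot.read_camera(n) for n in ("wrist","side")}; pickle.dump(d,open("cams3.pkl","wb"))
w=d["wrist"]; s=bot.get_state(); print(s["t"],s["position"])
for r in (.058,.055): print("mini rim",fitcirc(w,proj(w,[.5745,.1965,.125])[0],.125,r,4),fitcirc(d["side"],proj(d["side"],[.5745,.1965,.125])[0],.125,r,4))
print("hub",fitcirc(w,proj(w,[.5745,.1965,.160])[0],.160,.017,4))
for r in (.071,.068): print("main",fitcirc(w,proj(w,[.5745,.1965,.135])[0],.135,r,4))
print("skirt",fitcirc(w,proj(w,[.5273,.0262,.068])[0],.068,.032,4))
cv2.imwrite("pics/seated.png",np.hstack([cv2.resize(w["image"],(480,360)),cv2.resize(d["side"]["image"][280:460,190:350],(320,360))])[:,:,::-1])
E
```

```text
[0.02267932 0.6874388  0.6723274 ]
16.6667 [0.50012373 0.0805804  0.27960742]
mini rim (array([0.57359781, 0.19698287]), np.float64(0.5800377130508423)) (array([0.57519595, 0.19544698]), np.float64(0.3630739748477936))
mini rim (array([0.57409313, 0.19706414]), np.float64(0.5807002782821655)) (array([0.57206216, 0.19401494]), np.float64(0.702910840511322))
hub (array([0.57384129, 0.19537136]), np.float64(0.47777092456817627))
main (array([0.5737769 , 0.19696542]), np.float64(1.0144137144088745))
main (array([0.57433061, 0.19695264]), np.float64(0.6025099754333496))
skirt (array([0.52701164, 0.02652159]), np.float64(0.37788501381874084))
```

View pics/seated.png

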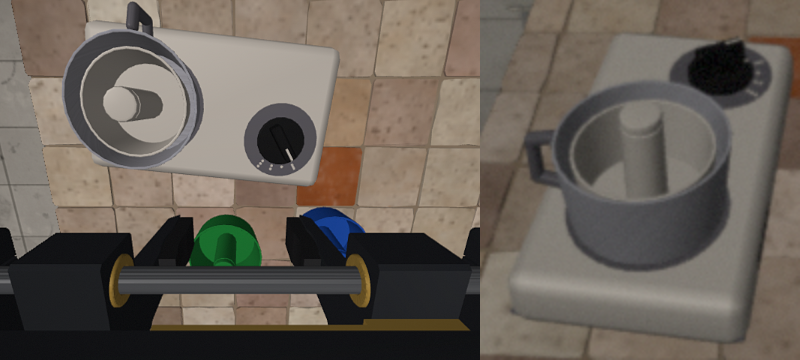

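Seven pictures so far. The bowl sits centred (main rim and small rim agree to about 0.5 mm) with its rim below the main rim. The dial is still at rest, with its pointer at about (288,157). Now grip the dial and check alignment before turning.

```bash
python3 - <<'E'
from h import *
P=np.array([.5271,.0262]); y=.506
bot.command_gripper(.045,20)
bot.movep((*P,.16),R(y))
h=bot.movel((*P,.073),vel=.07,threshold=5); s=bot.get_state(); print(h,s["t"],s["position"],s["force"],s["joints"].round(3))
if h and s["position"][2]>.078: raise SystemExit
bot.command_gripper(0.0,15); s=bot.get_state(); print(s["gripper_width"],s["force"],s["moment"])
bot.command_gripper(0.0,45); s=bot.get_state(); print(s["t"],s["gripper_width"],s["force"],s["moment"])
E
```

```text
False 19.0583 [0.52754458 0.02613489 0.07352421] [-0.11054767 -0.2647427   0.33611385] [-0.175  0.292  1.845 -0.     1.004  0.889]
0.01407663729966037 [ 0.23084881 -2.04170935  0.25071522] [-0.36755593  0.05682932 -0.08613357]
19.8417 0.013620081495945024 [ 1.30152447 -3.31091112 -0.19930178] [-0.62060187 -0.03608266 -0.09963352]
```

Width is 14 mm, so the bar is gripped squarely. Turning with the last joint only.

```bash
python3 - <<'E'
from h import *
q0=bot.get_state()["joints"].copy()
for a in (.4,.8,1.2):
    q=q0.copy(); q[5]+=a; bot.goto_joints(q); bot.sleep(.1); s=bot.get_state()
    yaw=np.arctan2(s["tcp_rot"][1,0],s["tcp_rot"][0,0])
    print(a,s["t"],"yaw",yaw.round(3),"F",s["force"].round(2),"M",s["moment"].round(3),s["gripper_width"],s["position"].round(4))
d={n:bot.read_camera(n) for n in ("wrist","side","scene")}; pickle.dump(d,open("cams4.pkl","wb"))
m=np.hstack([cv2.resize(d["wrist"]["image"],(400,300)),cv2.resize(d["side"]["image"][260:410,200:400],(400,300))])
m=np.vstack([m,cv2.resize(d["scene"]["image"][120:240,180:340],(400,300)).repeat(1,0).reshape(300,400,3) if 0 else np.hstack([cv2.resize(d["scene"]["image"][140:260,200:360],(400,300)),cv2.resize(d["wrist"]["image"][200:440,160:480],(400,300))])])
cv2.imwrite("pics/turned.png",m[:,:,::-1])
E
```

```text
0.4 20.4083 yaw 0.109 F [ 1.51 -2.48 -0.97] M [-0.643  0.026  0.021] 0.013762088754248822 [0.5274 0.0257 0.0731]
0.8 20.975 yaw -0.292 F [ 1.7  -5.47  0.35] M [-0.762  0.034  0.146] 0.013573332971767773 [0.5275 0.0255 0.0732]
1.2 21.5417 yaw -0.692 F [-0.01 -5.39 -0.34] M [-0.779  0.096  0.158] 0.01368357990169099 [0.5273 0.0253 0.0731]
```

View pics/turned.png

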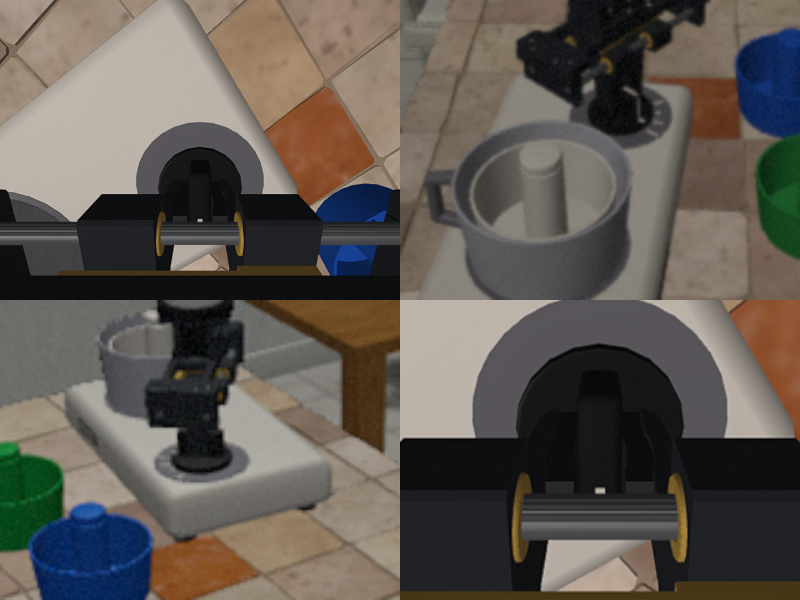

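Eight pictures so far. The gripper holds the bar squarely (tool yaw -0.692 against -0.696 expected at the third click), and the spring moment has risen about as predicted. I'll nudge slightly to cover compliance, then check the pointer against the dots in an enlarged side crop.

```bash
python3 - <<'E'
from h import *
q=bot.get_state()["joints"].copy(); q[5]+=.025; bot.goto_joints(q); bot.sleep(1.0); s=bot.get_state()
print(s["t"],"yaw",np.arctan2(s["tcp_rot"][1,0],s["tcp_rot"][0,0]),s["force"],s["moment"],s["gripper_width"])
c=bot.read_camera("side"); o=pickle.load(open("cams0.pkl","rb"))
sl=np.s_[290:340,280:346]; f=lambda i:cv2.resize(i[sl],(396,300),interpolation=cv2.INTER_CUBIC)
im=c["image"].copy()
m=np.hstack([f(o["side"]["image"]),f(im)]); m=cv2.convertScaleAbs(m,alpha=1.6)
# expected bar line end (pointer side) for dial angle 1.2, housing yaw -.096
C=np.array([.5271,.0262]); 
for a,col in ((.4,(255,0,0)),(.8,(0,255,0)),(1.2,(255,255,0))):
    t=-.096+.6-a; p=np.r_[C-.030*np.array([np.cos(t),np.sin(t)]),.068]; u=proj(c,p)[0]; X=((u-[280,290])*6).astype(int); cv2.circle(m,(396+int(X[0]),int(X[1])),4,col,1); cv2.circle(m,(int(X[0]),int(X[1])),4,col,1)
cv2.imwrite("pics/dots.png",m[:,:,::-1])
n=o["side"]; print("others moved (px diff):",[int(np.abs(c["image"][a].astype(int)-n["image"][a]).mean()) for a in (np.s_[210:262,232:262],np.s_[180:215,298:330])])
E
```

```text
22.9417 yaw -0.7170943758547866 [ 1.68883024 -4.42075314  0.41731204] [-0.62651946  0.08519443  0.1642191 ] 0.01371868698235228
others moved (px diff): [9, 37]
```

View pics/dots.png

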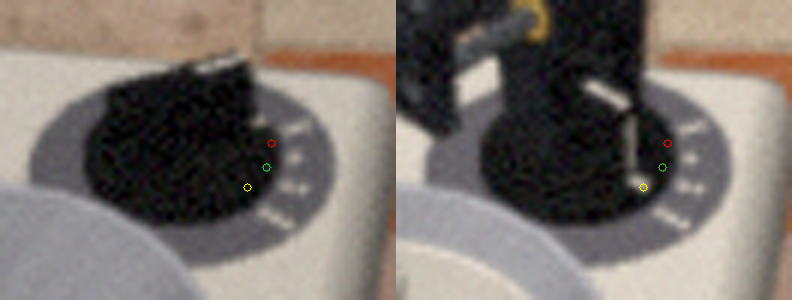

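```bash
python3 - <<'E'
from h import *
c=bot.read_camera("side"); C=np.array([.5271,.0262])
for X in ((690,125),(685,160),(686,186),(670,217)):
    p=atz(c,280+(X[0]-396)/6,290+X[1]/6,.0605 if 0 else .064)[:2]-C; a=np.arctan2(-p[1],-p[0]); print("mark at dial angle",(-.096+.6-a).round(3),np.hypot(*p).round(4))
s=bot.read_camera("scene"); o=pickle.load(open("cams0.pkl","rb"))["scene"]
print("scene onion/jar diff",[int(np.abs(s["image"][a].astype(int)-o["image"][a]).mean()) for a in (np.s_[300:346,424:470],np.s_[212:258,400:424])])
st=bot.get_state(); print(st["t"],st["moment"],st["gripper_width"])
bot.job_done()
E
```

```text
mark at dial angle 0.043 0.0406
mark at dial angle 0.504 0.0354
mark at dial angle 0.848 0.0385
mark at dial angle 1.23 0.0426
scene onion/jar diff [3, 3]
23.0917 [-0.66072768  0.01449704  0.17725271] 0.013570745842269064
the job is handed in; nothing more can be done
```

The small white bowl is seated in the main bowl and released, and the gripper is holding the pulse dial at the third mark. I handed the job in at about 23 s of the 50 s allowed; no verdict is reported.

- **Bowl:** I gripped it by its hub and lowered it over the drive column. Contact came at seat depth (bowl at about 64.5 mm against 65 mm nominal) at just under 5 N. After release, the overhead view put the small rim within about 0.5 mm of the main rim's centre. The hub fit differed by about 1.5 mm, which is within the calibration.
- **Dial:** I turned it only after the bowl was in, by about 1.22 rad. The grip width is a steady 14 mm, and the moment at the wrist is 0.16–0.18 Nm, in line with the spring at the third click. The pointer lines up with the three-dot mark, which I measured at about 1.23 rad.
- **Spice jar and onion:** both look unchanged in the scene camera. The side camera showed a larger change around the onion. I think that is the arm blocking the view, but I did not check it with a picture.
- **Measurements that disagreed:** before the bowl went in, the scene camera's circle fits were off from the other cameras by 4–12 mm, so I relied on the wrist and side cameras. The one-dot mark measured 0.50 rad instead of 0.40, which I put down to reading a coarse crop.

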